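Throw the worn tap knob into the pedal bin

ROBOT

A 7-joint arm with a two-finger parallel gripper is mounted at the origin on a cart in front of the work surface, level with it; the furniture and walls round the work are solid. World frame = base frame: x ahead of the robot, y to its left, z up, the work surface at z = 0. Lengths are in m, angles in rad, forces in N, time in s.
With the tool pointing down it reaches from about 0.4 to 0.875 m from the base axis. Payload 19.3 kg.
Tool frame: the origin (TCP) lies at the very end of the fingers, on their centre line; the grasp point (between the pads) lies bot.pinch_z behind it (bot.pinch_z is the distance from the TCP to the grasp point, in m); z points along the fingers, y is the line along which they close (so a half turn about z gives the same grasp; the last joint's range is limited). The gripper opens to 85 mm and grips with 20 to 120 N. Pads are 22 mm wide; open, the fingers measure 114 mm over their backs; the gripper's body (76 mm by 85 mm) begins 54 mm behind the grasp point. The pads swing forward as they close: fully open they stand 13 mm farther back than shut.
Start: joints at [1.1, 0.521, -0.036, 1.599, 0.021, 1.021, -0.113], TCP at [0.244, -0.575, 0.231] pointing down, gripper open.
Joint ranges: [-2.91, 2.91], [-0.3, 2.13], [-1.5, 1.42], [0.17, 2.43], [-1.26, 4.41], [0.16, 1.93], [-2.52, 2.52]. Speed limits (rad/s): [1.89, 1.89, 2.39, 2.39, 3.01, 3.01, 3.01].

INTERFACE

Orientations are given as [roll, pitch, yaw] about the fixed x, y, z axes, in that order (R = Rz(yaw) Ry(pitch) Rx(roll)).
In Python, from workcell import bot, grab_frame, ticket gives the robot as it stands.
- The arm moves only by the tool arm_command, never from a script. Its argument "commands" is a list of rows, each a list of 3 entries, a list of its own where there are three numbers: the shift along the world's x, y, z in mm, then the turn about the world's z in rad, then the gripper command: -1 is fully open, 1 is shut, values between are in proportion. In form: [[[tx, ty, tz], roll, fingers], ...]. A call has 1 to 20 rows; each row shifts and turns the commanded pose from where the row before left it; what a row does not reach is not made up. A row lasts 1/10 s, in which the tool goes at most 50 mm and 8.59 degrees, less where a joint would pass 70% of its speed; a pose out of reach is approached as far as the arm can. A call with a gripper value outside its range is refused whole. The fingers move at their own pace and stop on an object; "newtons" is the grip in N (left out, the last holds). Time passes only in rows, so rows that do not move let the fingers close. It gives the time, the measured TCP pose, the force, the opening and the grip force at its end, in the units of the state.
- bot.observe(): the state, without advancing time (a new reading comes with each control period).
- grab_frame(name): name is "scene" or "top" or "wrist"; returns a dict with "image" (480x640x3 uint8, red, green, blue), "vertical_fov" (degrees; the focal length in pixels is half the picture's height over the tangent of half this angle, whatever the lens; pixels are square), "cx", "cy" (the principal point, pixels), "R" (3x3) and "t" (3): a world point X has camera coordinates R X + t. Camera axes: x right, y down, z forward; pixel columns grow to the right and rows downward; lengths in m; the calibration is good to about 2 mm. The wrist camera is an equidistant fisheye: a pixel r from the principal point sees the ray r / f radians off the axis. A picture is of the moment at which its call begins. There is no depth.
- ticket.job_done(): hands the job in; it is judged then, once.
The state is a dict: "clock": time; "qpos": joint angles; "qd": joint speeds; "joint_efforts": joint torques, N m; "position": TCP position; "tool_rot": TCP orientation; "force": force on the tool from outside, world axes, zero at the start; "moment": the same for the moment, N m; "grip_width": finger opening in m; "finger_force": force on a finger pad.
Only numpy, scipy, OpenCV 4.12 (cv2) and the standard library are available. Lean on these libraries where they do the work, as an engineer would, in place of code of your own. Each camera call takes 0.05 s, during which the arm holds its last target. There are 200 camera calls.

TASK

Feel for the fin on the small bin's pedal and press it down to its stop, so that the lid opens fully and stands open by itself, let go, and drop the worn tap knob into the bin. Then take hold of the pedal again and ease it back up so that the lid is let down slowly and ends fully shut, without ever swinging fast or slamming. Work the lid through the pedal only, do not touch the lid or force the pedal against its stop, and leave everything else on the worktop where it is.

Things in the scene. Friction and masses are not known exactly. Their poses are not given: they have to be found in the camera images.
- bin: Compact steel worktop pedal bin, fixed, a box 170 (x) x 190 (y) x 150 mm high on a dark housing. Origin: centre of its underside; z up; -x points out of its front, where the pedal sticks out. Inside 160 x 180 mm (walls 5 mm), its floor 55 mm and open rim 150 mm above the origin. The lid is hinged along the top of the back (+x) side.
- lid: Flat steel lid, 176 x 192 x 7 mm. Origin on its hinge axis, at the bin's [82, 0, 153.5] mm; shut, its z points up and it reaches 176 mm to the bin's -x. It opens about the bin's +y to 93 degrees, a little past upright, where its own weight (not exactly known) keeps it and the pedal. Short of about 88 degrees it falls shut with a slam if let go. It should swing well under 3 rad/s.
- tread (a joint): Overload spring under the pedal's tread plate: how far (m) the plate and fin are pushed down square to the lever, 15 N per mm, 0 unloaded. Far less than the reading's noise in proper use, so feel the force: beyond 1.5 mm (about 22 N of push) the pedal is being forced. Pinching the fin does not count.
- lever_end (a point): Point on the pedal lever's middle line below the middle of its tread, 150 mm from the pivot. A threaded stem carries a tread plate 44 x 56 x 8 mm with an upright fin 34 mm long (bin's x), 12 mm thick (bin's y), standing 35 mm above the tread. The stem is set differently each time: the fin's top is 39 to 51 mm above this point, square to the lever; feel for it. Press it from above; pinch it to raise.
- pedal_pivot (a point): The lever's hidden pivot, at the bin's [-45, 0, 35] mm, axis along the bin's y. Pedal up: lever slopes 0.13 rad up to the front; it turns 0.25 rad down to a rigid stop, the lid 6.5 times as far, both ways. Only the last 1 to 2 mm surely keep the lid open. Pressing the fin takes 4 to 12 N, fading to nothing before the stop; raising takes 1 to 2 N, then the lid pulls it up with up to 12 N.
- worn_knob: The worn tap knob: a dark grey round cap 29 mm in diameter, 18 mm high, about 40 to 85 g, lying flat on the worktop beside the pedal, left or right. Origin: centre of its underside.
- small_mug: Small white mug, 63 x 88 x 52 mm, not to be moved. Origin: centre of its underside.
- tumbler: Small clear glass, 48 mm across, 60 mm high, not to be moved. Origin: centre of its underside.
- mill_a: Salt or pepper mill, 44 mm across, 90 mm high, not to be moved. Origin: centre of its underside.
- mill_b: The other mill, 44 mm across, 90 mm high, not to be moved. Origin: centre of its underside.
- teaspoon: Steel teaspoon, 131 x 27 x 13 mm, lying flat beside the bin, not to be moved. Origin: under its middle; it lies along its x.

How it is judged:
By the outcome, as a careful person would: the job done as asked, in the order asked, and still so for the second after the job is handed in, with the robot touching nothing.
It also fails if it takes over 72 s, if anything falls off the work surface, if the arm or the gripper's body presses on something with over 40 N, if the wrist force passes 120 N, or if a joint passes its speed limit or range.

## Working session

There is one attempt and no reset: what is moved stays moved. The work goes in short steps, Python scripts to look and compute and a tool call to move; the robot and the scene stay as the last step left them, time stands still between calls to the robot, and variables do not carry over. Pictures are saved under pics/ and viewed, at most 10 in all, crops included, and the job is handed in when it is done.

Besides the shell and the picture viewer there is one more tool, called by a JSON object that holds its "api" and its "payload". arm_command: Moves the arm, as the interface text tells. Its arguments: {"type":"object","properties":{"commands":{"type":"array"},"newtons":{"type":"number"}},"required":["commands"]}

```bash
mkdir -p pics; python3 - <<'E'
from workcell import bot, grab_frame
import cv2,pickle
s=bot.observe(); print({k:s[k] for k in('clock','position','tool_rot','force','grip_width')},bot.pinch_z)
for n in('scene','top'):
    f=grab_frame(n); cv2.imwrite(f'pics/{n}0.png',f['image'][:,:,::-1]); pickle.dump(f,open(n+'.pkl','wb')); print(n,f['vertical_fov'],f['cx'],f['cy'],f['R'],f['t'])
E
```

```text
{'clock': 0.0, 'position': array([ 0.24369081, -0.57518286,  0.2307389 ]), 'tool_rot': array([-3.14048567e+00,  5.78001597e-05,  4.00763429e-01]), 'force': array([ 0.05586509, -0.28644153,  0.42480967]), 'grip_width': 0.08553329092507315} 0.0187
scene 46.243443147121646 310.3055856234345 243.84061809019317 [[-0.68851475 -0.7251763  -0.00817187]
 [-0.53858742  0.51884    -0.66387397]
 [ 0.48566556 -0.45268575 -0.74779982]] [0.43211109 0.40129362 0.95643041]
top 56.685604545849706 328.752077667838 237.43717970581864 [[-0.0030602  -0.9999937   0.00179612]
 [-0.98570454  0.00271389 -0.16846123]
 [ 0.16845529 -0.00228596 -0.98570664]] [0.03181326 0.61969028 0.97014105]
```

View pics/scene0.png

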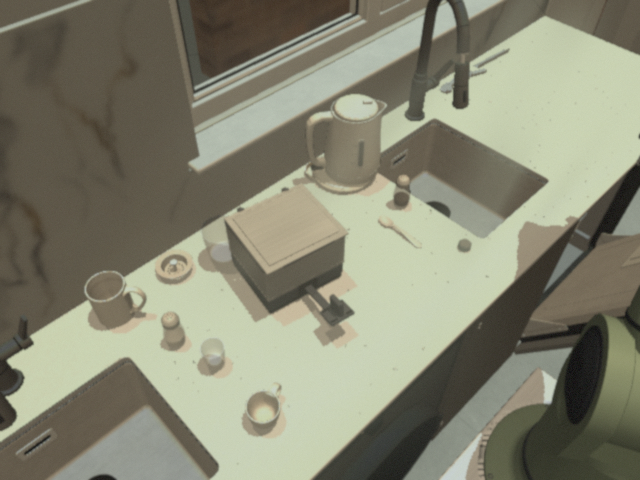

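View pics/top0.png

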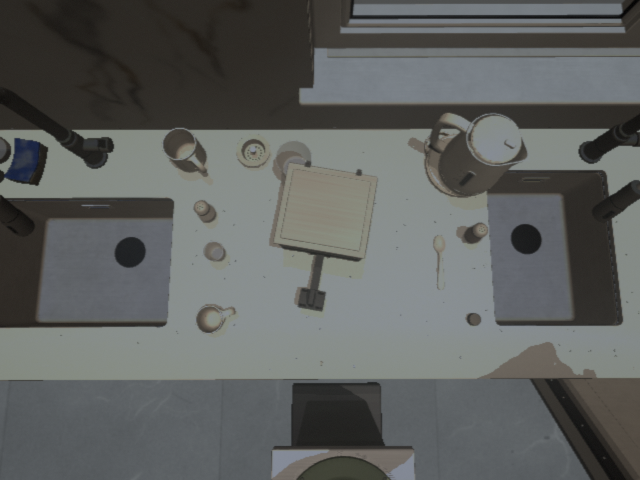

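The top view shows the bin lid with corners near (288,166), (377,178), (364,260) and (272,246). The pedal tread is near (311,299), the knob at (473,319), the mug at (212,318), the tumbler at (215,252), the mills at (204,210) and (475,233), and the spoon near (439,262).

```bash
cat > h.py <<'E'
import numpy as np,cv2,pickle
def ray(f,u,v,fish=False):
    F=240/np.tan(np.radians(f['vertical_fov']/2)); x=np.array([u-f['cx'],v-f['cy']])/F
    if fish:
        r=np.hypot(*x); d=np.array([*(x/max(r,1e-9)*np.sin(r)),np.cos(r)])
    else: d=np.array([*x,1.])
    R=np.array(f['R']); return -R.T@np.array(f['t']),R.T@d
def plane(f,u,v,z,fish=False):
    c,d=ray(f,u,v,fish); return c+d*(z-c[2])/d[2]
def proj(f,X):
    F=240/np.tan(np.radians(f['vertical_fov']/2)); p=np.array(f['R'])@X+np.array(f['t']); return p[:2]/p[2]*F+[f['cx'],f['cy']]
E
python3 - <<'E'
from h import *
f=pickle.load(open('top.pkl','rb')); im=f['image'][:,:,::-1].copy()
for n,(u,v),z in [('c1',(288,166),.157),('c2',(377,178),.157),('c3',(364,260),.157),('c4',(272,246),.157),('knob',(473.5,319),.012),('mug',(212,318),.03),('fintop',(313,299),.09),('spoon',(439,262),.005),('tumb',(215,252),.05)]:
    print(n,plane(f,u,v,z).round(4))
a=cv2.resize(im[150:320,250:390],None,fx=4,fy=4,interpolation=cv2.INTER_CUBIC)[:600]
a=cv2.resize(im[155:320,255:390],(486,594),interpolation=cv2.INTER_CUBIC)
s=pickle.load(open('scene.pkl','rb'))['image'][:,:,::-1]
b=cv2.resize(s[265:340,290:365],(300,300),interpolation=cv2.INTER_CUBIC)
c=cv2.resize(im[300:340,455:495],(294,294),interpolation=cv2.INTER_CUBIC)
cv2.imwrite('pics/crop1.png',cv2.convertScaleAbs(np.hstack([a,np.vstack([b[:, :294],c])]),alpha=1.3))
E
```

```text
c1 [0.7557 0.1161 0.157 ]
c2 [ 0.7288 -0.0719  0.157 ]
c3 [ 0.555  -0.0416  0.157 ]
c4 [0.5844 0.1468 0.157 ]
knob [ 0.4338 -0.3053  0.012 ]
mug [0.4382 0.2965 0.03  ]
fintop [0.4785 0.0646 0.09  ]
spoon [ 0.5677 -0.2329  0.005 ]
tumb [0.5871 0.2907 0.05  ]
```

View pics/crop1.png

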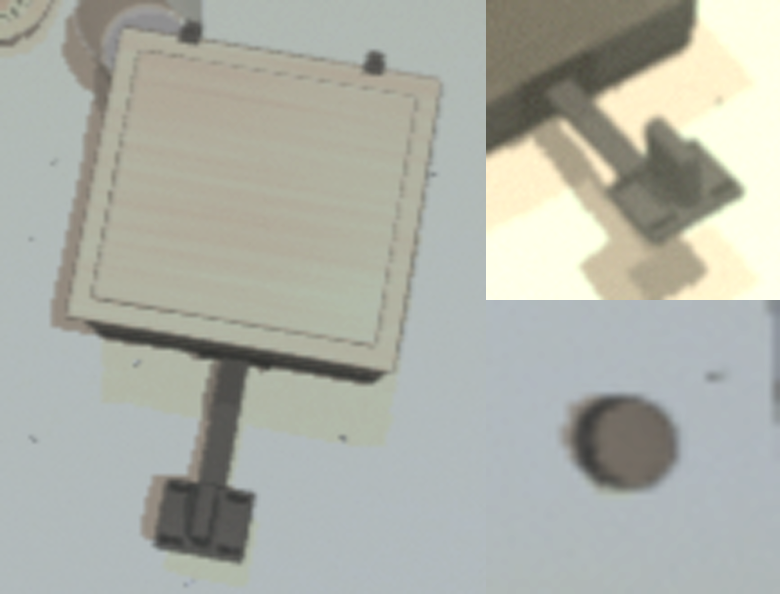

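The crop shows lid corners at about (289,163), (377,177), (364,258) and (274,243). The fin top runs from (312,290) to (310,306) and the knob's top centre is at (474.5,319.5).

```bash
python3 - <<'E'
from h import *
f=pickle.load(open('top.pkl','rb'))
C=[plane(f,255+x/3.6,155+y/3.6,.157) for x,y in[(122,30),(440,78),(394,372),(68,318)]]
C=np.array(C)[:,:2]; B=np.array([[.082,.096],[.082,-.096],[-.094,-.096],[-.094,.096]])
z=lambda a:a[:,0]+1j*a[:,1]
c=z(C);b=z(B); k=np.vdot(b-b.mean(),c-c.mean()); yaw=np.angle(k); o=c.mean()-np.exp(1j*yaw)*b.mean()
print('yaw',yaw,'o',o,'res',np.abs(np.exp(1j*yaw)*b+o-c),'scale',abs(k)/np.vdot(b,b-b.mean()).real)
def W(x,y): w=np.exp(1j*yaw)*(x+1j*y)+o; return w.real.round(4),w.imag.round(4)
t=.13;L=.15
for h in(.039,.045,.051):
  for ang in (.13,0,-.12): print(h,ang,'fin top bin x',-.045-L*np.cos(ang)+h*np.sin(ang) , 'z',.035+L*np.sin(ang)+h*np.cos(ang), W(-.045-L*np.cos(ang)+h*np.sin(ang),0))
print('fin img',plane(f,255+205/3.6,155+485/3.6,.1),plane(f,255+198/3.6,155+543/3.6,.1))
print('knob',plane(f,474.3,319.3,.018))
s=pickle.load(open('scene.pkl','rb'))
for n in('mill',): pass
E
```

```text
yaw -0.165633631669534 o (0.666326881503152+0.03459622225787305j) res [0.00207909 0.00124456 0.00210342 0.00180532] scale 0.9878770124405819
0.039 0.13 fin top bin x -0.1886785524950501 z 0.09311603524783096 (np.float64(0.4802), np.float64(0.0657))
0.039 0 fin top bin x -0.195 z 0.07400000000000001 (np.float64(0.474), np.float64(0.0667))
0.039 -0.12 fin top bin x -0.1985900714623478 z 0.05576270570496289 (np.float64(0.4705), np.float64(0.0673))
0.045 0.13 fin top bin x -0.18790074763933193 z 0.0990654066101197 (np.float64(0.481), np.float64(0.0656))
0.045 0 fin top bin x -0.195 z 0.08 (np.float64(0.474), np.float64(0.0667))
0.045 -0.12 fin top bin x -0.19930834470608133 z 0.06171955752008608 (np.float64(0.4697), np.float64(0.0675))
0.051 0.13 fin top bin x -0.18712294278361377 z 0.10501477797240842 (np.float64(0.4818), np.float64(0.0654))
0.051 0 fin top bin x -0.195 z 0.086 (np.float64(0.474), np.float64(0.0667))
0.051 -0.12 fin top bin x -0.20002661794981483 z 0.06767640933520927 (np.float64(0.469), np.float64(0.0676))
fin img [0.49788382 0.06655644 0.1       ] [0.4637014  0.07059281 0.1       ]
knob [ 0.43323573 -0.30513658  0.018     ]
```

{"api": "arm_command", "payload": {"commands": [[[14, 38, -1], -0.0333, 1], [[14, 38, -1], -0.0333, 1], [[14, 38, -1], -0.0333, 1], [[14, 38, -1], -0.0333, 1], [[14, 38, -1], -0.0333, 1], [[14, 38, -1], -0.0333, 1], [[14, 38, -1], -0.0333, 1], [[14, 38, -1], -0.0333, 1], [[14, 38, -1], -0.0333, 1], [[14, 38, -1], -0.0333, 1], [[14, 38, -1], -0.0333, 1], [[14, 38, -1], -0.0333, 1], [[14, 38, -1], -0.0333, 1], [[14, 38, -1], -0.0333, 1], [[14, 38, -1], -0.0333, 1], [[14, 38, -1], -0.0333, 1], [[14, 38, -1], -0.0333, 1], [[0, 0, 0], 0, 1]], "newtons": 50}}

```text
clock: 1.9
position: [0.4827, 0.0757, 0.214]
tool_rot: [-3.14, 0.0, -0.161]
force: [0.8, -0.7, -0.9]
grip_width: 0.0002
finger_force: 0.0
```

```bash
python3 - <<'E'
from h import *
from workcell import bot,grab_frame
f=grab_frame('wrist'); pickle.dump(f,open('w1.pkl','wb')); print(bot.observe()['position'],bot.observe()['force'])
cv2.imwrite('pics/w1.png',f['image'][:,:,::-1])
E
```

```text
[0.48192581 0.07292772 0.21384064] [ 0.28865075 -0.37542693 -0.52410336]
```

View pics/w1.png

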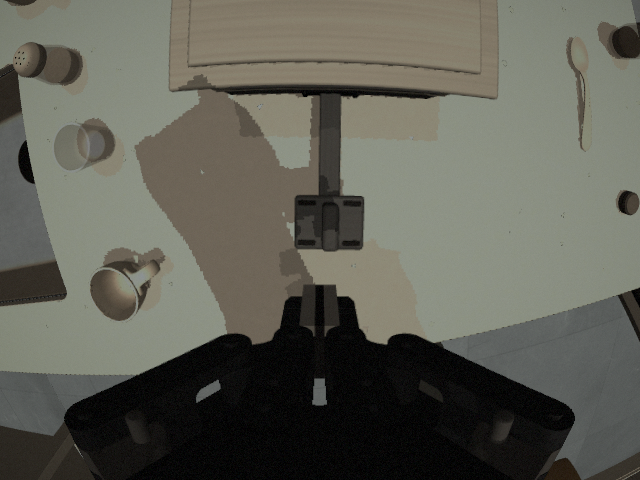

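The wrist view shows the tread around (329,222), with the fin top from about (330,203) to (330,249). The closed fingertips are at (320,288), and the knob is at (628,202).

```bash
python3 - <<'E'
from h import *
f=pickle.load(open('w1.pkl','rb'))
for z in (.093,.1,.105): print(z,plane(f,330,204,z,1).round(4),plane(f,330,248,z,1).round(4))
print('tread corners',[plane(f,u,v,z,1).round(4) for u,v,z in[(295,196,.065),(363,196,.065),(295,249,.06),(363,249,.06)]])
print('knob',plane(f,628,195,.018,1).round(4)); print('lid front corners',plane(f,170,90,.157,1).round(4),plane(f,497,97,.157,1).round(4))
E
```

```text
0.093 [0.4996 0.0656 0.093 ] [0.4667 0.0707 0.093 ]
0.1 [0.501  0.0656 0.1   ] [0.469  0.0706 0.1   ]
0.105 [0.502  0.0656 0.105 ] [0.4706 0.0704 0.105 ]
tread corners [array([0.5048, 0.0922, 0.065 ]), array([0.4962, 0.0388, 0.065 ]), array([0.4596, 0.1006, 0.06  ]), array([0.4505, 0.0442, 0.06  ])]
knob [ 0.4471 -0.2934  0.018 ]
lid front corners [0.5918 0.142  0.157 ] [ 0.5604 -0.0383  0.157 ]
```

{"api": "arm_command", "payload": {"commands": [[[0, -1, -15], 0, 1], [[0, -1, -20], 0, 1], [[0, -1, -20], 0, 1], [[0, 0, -20], 0, 1], [[0, 0, -15], 0, 1], [[0, 0, -10], 0, 1], [[0, 0, 0], 0, 1], [[0, 0, 0], 0, 1]]}}

```text
clock: 2.75
position: [0.4819, 0.0673, 0.1147]
tool_rot: [3.142, -0.0, -0.166]
force: [1.0, -0.3, 0.5]
grip_width: 0.0002
finger_force: 0.0
```

```bash
python3 - <<'E'
from workcell import bot
s=bot.observe(); print(s['position'],s['force'],s['clock'])
E
```

```text
[0.48191992 0.06726042 0.1146717 ] [ 0.97753278 -0.31495965  0.50842625] 2.75
```

{"api": "arm_command", "payload": {"commands": [[[0, 0, -3], 0, 1], [[0, 0, -3], 0, 1], [[0, 0, -2], 0, 1], [[0, 0, 0], 0, 1], [[0, 0, 0], 0, 1]]}}

```text
clock: 3.25
position: [0.4818, 0.0676, 0.1063]
tool_rot: [-3.142, -0.0, -0.165]
force: [0.2, 0.1, -0.8]
grip_width: 0.0001
finger_force: 0.0
```

{"api": "arm_command", "payload": {"commands": [[[0, 0, -1], 0, 1], [[0, 0, -1], 0, 1], [[0, 0, -1], 0, 1], [[0, 0, 0], 0, 1]]}}

```text
clock: 3.65
position: [0.4816, 0.0676, 0.1034]
tool_rot: [3.142, 0.0, -0.165]
force: [-3.6, -0.7, 9.4]
grip_width: -0.0001
finger_force: 4.2
```

{"api": "arm_command", "payload": {"commands": [[[0, 0, -1], 0, 1], [[0, 0, -1], 0, 1], [[0, 0, 0], 0, 1]]}}

```text
clock: 3.95
position: [0.4813, 0.0677, 0.1014]
tool_rot: [3.141, 0.001, -0.165]
force: [-4.7, 0.2, 8.4]
grip_width: -0.0001
finger_force: 4.5
```

{"api": "arm_command", "payload": {"commands": [[[-0.5, 0.1, -1.5], 0, 1], [[-0.5, 0.1, -1.5], 0, 1], [[-0.5, 0.1, -1.5], 0, 1], [[-0.5, 0.1, -1.5], 0, 1], [[-0.5, 0.1, -1.5], 0, 1], [[-0.5, 0.1, -1.5], 0, 1], [[-0.5, 0.1, -1.5], 0, 1], [[-0.5, 0.1, -1.5], 0, 1], [[-0.5, 0.1, -1.5], 0, 1], [[-0.5, 0.1, -1.5], 0, 1]]}}

```text
clock: 4.95
position: [0.4762, 0.0686, 0.0863]
tool_rot: [3.141, 0.001, -0.165]
force: [-6.7, 1.0, 9.0]
grip_width: 0.0001
finger_force: 4.2
```

{"api": "arm_command", "payload": {"commands": [[[-0.5, 0.1, -1.5], 0, 1], [[-0.5, 0.1, -1.5], 0, 1], [[-0.5, 0.1, -1.5], 0, 1], [[-0.5, 0.1, -1.5], 0, 1], [[-0.5, 0.1, -1.5], 0, 1], [[-0.5, 0.1, -1], 0, 1], [[0, 0, -1], 0, 1], [[0, 0, -1], 0, 1], [[0, 0, 0], 0, 1]]}}

```text
clock: 5.85
position: [0.4738, 0.0691, 0.0757]
tool_rot: [3.142, 0.0, -0.165]
force: [-0.6, 0.3, 2.3]
grip_width: 0.0002
finger_force: 1.0
```

{"api": "arm_command", "payload": {"commands": [[[-0.3, 0, -1], 0, 1], [[-0.3, 0, -1], 0, 1], [[-0.3, 0, -1], 0, 1], [[-0.3, 0, -1], 0, 1], [[-0.3, 0, -1], 0, 1], [[0, 0, 0], 0, 1]]}}

```text
clock: 6.45
position: [0.4723, 0.0691, 0.0706]
tool_rot: [3.142, -0.0, -0.165]
force: [0.3, 0.8, 0.2]
grip_width: 0.0001
finger_force: 0.0
```

{"api": "arm_command", "payload": {"commands": [[[0, 0, -0.5], 0, 1], [[0, 0, -0.5], 0, 1], [[0, 0, 0], 0, 1], [[0, 0, 0], 0, 1]]}}

```text
clock: 6.85
position: [0.4723, 0.0691, 0.0698]
tool_rot: [-3.142, -0.0, -0.165]
force: [-0.9, 0.6, -0.1]
grip_width: -0.0
finger_force: 0.0
```

{"api": "arm_command", "payload": {"commands": [[[0, 0, -0.5], 0, 1], [[0, 0, 0], 0, 1], [[0, 0, 0], 0, 1]]}}

```text
clock: 7.15
position: [0.4723, 0.0691, 0.0693]
tool_rot: [-3.142, -0.0, -0.165]
force: [-0.5, -0.4, 0.1]
grip_width: 0.0002
finger_force: 0.0
```

{"api": "arm_command", "payload": {"commands": [[[0, 0, -0.5], 0, 1], [[0, 0, 0], 0, 1], [[0, 0, 0], 0, 1]]}}

```text
clock: 7.45
position: [0.4723, 0.0691, 0.0688]
tool_rot: [-3.142, 0.0, -0.165]
force: [-0.6, 0.6, -0.1]
grip_width: -0.0002
finger_force: 0.0
```

{"api": "arm_command", "payload": {"commands": [[[0, 0, -0.5], 0, 1], [[0, 0, 0], 0, 1], [[0, 0, -0.5], 0, 1], [[0, 0, 0], 0, 1]]}}

```text
clock: 7.85
position: [0.4723, 0.0691, 0.0677]
tool_rot: [-3.142, 0.0, -0.165]
force: [0.5, -0.4, -0.1]
grip_width: 0.0001
finger_force: 0.0
```

{"api": "arm_command", "payload": {"commands": [[[0, 0, -0.5], 0, 1], [[0, 0, 0], 0, 1], [[0, 0, 0], 0, 1]]}}

```text
clock: 8.15
position: [0.4723, 0.0691, 0.0673]
tool_rot: [-3.142, 0.0, -0.165]
force: [-0.3, -0.5, 0.2]
grip_width: -0.0003
finger_force: 0.0
```

{"api": "arm_command", "payload": {"commands": [[[0, 0, -0.4], 0, 1], [[0, 0, 0], 0, 1], [[0, 0, 0], 0, 1]]}}

```text
clock: 8.45
position: [0.4723, 0.0691, 0.0669]
tool_rot: [-3.142, -0.0, -0.165]
force: [0.8, 0.1, 0.8]
grip_width: -0.0003
finger_force: 0.1
```

{"api": "arm_command", "payload": {"commands": [[[0, 0, -0.3], 0, 1], [[0, 0, 0], 0, 1], [[0, 0, 0], 0, 1]]}}

```text
clock: 8.75
position: [0.4724, 0.0691, 0.0666]
tool_rot: [-3.142, -0.0, -0.165]
force: [-0.6, -0.8, 1.0]
grip_width: -0.0
finger_force: 0.6
```

{"api": "arm_command", "payload": {"commands": [[[0, 0, -0.3], 0, 1], [[0, 0, 0], 0, 1], [[0, 0, 0], 0, 1]]}}

```text
clock: 9.05
position: [0.4723, 0.0692, 0.0663]
tool_rot: [-3.142, -0.0, -0.165]
force: [0.1, 0.0, 2.6]
grip_width: 0.0002
finger_force: 1.3
```

{"api": "arm_command", "payload": {"commands": [[[0, 0, -0.4], 0, 1], [[0, 0, 0], 0, 1], [[0, 0, 0], 0, 1]]}}

```text
clock: 9.35
position: [0.4723, 0.0692, 0.0659]
tool_rot: [-3.142, -0.0, -0.165]
force: [-0.7, 0.4, 4.9]
grip_width: -0.0001
finger_force: 2.2
```

{"api": "arm_command", "payload": {"commands": [[[0, 0, 10], 0, 1], [[0, 0, 25], 0, 1], [[0, 0, 30], 0, 1], [[-2, -15, 25], 0, -0.4], [[-4, -35, 0], 0, -0.4], [[-4, -37, 0], 0, -0.4], [[-4, -37, 0], 0, -0.4], [[-4, -37, 0], 0, -0.4], [[-4, -37, 0], 0, -0.4], [[-4, -37, 0], 0, -0.4], [[-4, -37, -5], 0, -0.4], [[-4, -37, -10], 0, -0.4], [[-4, -37, -15], 0, -0.4], [[0, -18, -15], 0, -0.4], [[0, 0, 0], 0, -0.4], [[0, 0, 0], 0, -0.4]]}}

```text
clock: 10.95
position: [0.4342, -0.2945, 0.1112]
tool_rot: [-3.141, 0.0, -0.166]
force: [-0.4, 0.5, -0.1]
grip_width: 0.0599
finger_force: 0.0
```

```bash
python3 - <<'E'
from h import *
from workcell import bot,grab_frame
f=grab_frame('wrist'); pickle.dump(f,open('w2.pkl','wb')); s=grab_frame('scene'); print(bot.observe()['position'],bot.observe()['force'])
a=cv2.resize(f['image'],(440,330)); b=cv2.resize(s['image'][60:360,140:460],(352,330))
cv2.imwrite('pics/w2.png',np.hstack([a,b])[:,:,::-1])
g=cv2.cvtColor(f['image'],cv2.COLOR_RGB2GRAY); m=(g<110).astype('uint8')
n,l,st,c=cv2.connectedComponentsWithStats(m)
print([(st[i].tolist(),c[i].round(1).tolist()) for i in range(1,n) if st[i][4]>200])
E
```

```text
[ 0.43481451 -0.29393582  0.1116696 ] [-0.16035848  1.08152968 -0.10348922]
[([0, 0, 15, 136, 1324], [4.6, 60.1]), ([376, 0, 264, 235, 53625], [513.3, 106.4]), ([0, 101, 640, 379, 128879], [285.8, 348.4])]
```

View pics/w2.png

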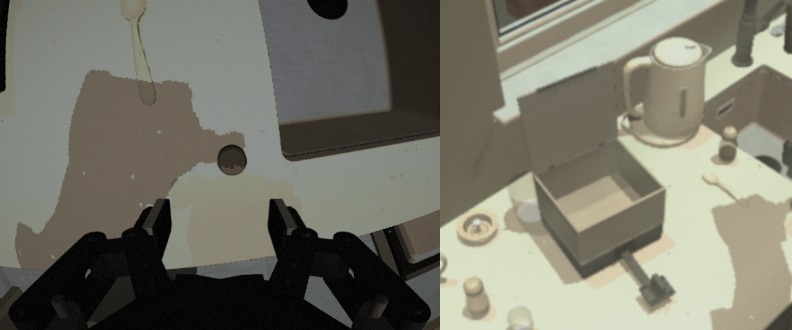

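The lid stands open in the scene view. In the wrist view (scaled) the knob is at (232,158), i.e. (337.5,230) in full pixels. The gap between the fingers is centred at u≈320.

```bash
python3 - <<'E'
from h import *
f=pickle.load(open('w2.pkl','rb'))
g=cv2.cvtColor(f['image'],cv2.COLOR_RGB2GRAY)[200:265,305:375]
m=cv2.morphologyEx((g<75).astype('uint8'),cv2.MORPH_OPEN,np.ones((3,3)))
n,l,st,c=cv2.connectedComponentsWithStats(m); print([(st[i].tolist(),(c[i]+[305,200]).round(1).tolist()) for i in range(1,n) if st[i][4]>100])
for u,v,z in[(337.5,230,.012),(337.5,230,.018),(214,146,0)]: print(plane(f,u,v,z,1).round(4))
E
```

```text
[([11, 10, 43, 45, 1366], [336.4, 230.3])]
[ 0.437 -0.307  0.012]
[ 0.4387 -0.307   0.018 ]
[ 0.5074 -0.2325  0.    ]
```

{"api": "arm_command", "payload": {"commands": [[[2, -6, -15], 0, -0.4], [[0, -5, -25], 0, -0.4], [[0, 0, -25], 0, -0.4], [[0, 0, -20], 0, -0.4], [[0, 0, -13], 0, -0.4], [[0, 0, -8], 0, -0.4], [[0, 0, -2], 0, -0.4], [[0, 0, 0], 0, 0.1], [[0, 0, 0], 0, 0.6], [[0, 0, 0], 0, 1], [[0, 0, 0], 0, 1], [[0, 0, 0], 0, 1], [[0, 0, 0], 0, 1]], "newtons": 30}}

```text
clock: 12.35
position: [0.4368, -0.3061, 0.0038]
tool_rot: [3.141, -0.001, -0.165]
force: [-1.2, 1.5, 7.0]
grip_width: 0.0279
finger_force: 29.1
```

{"api": "arm_command", "payload": {"commands": [[[0, 0, 10], 0, 1], [[0, 0, 30], 0, 1], [[0, 0, 45], 0, 1], [[0, 0, 50], 0, 1], [[7, 12, 45], 0, 1], [[18, 30, 25], 0, 1], [[20, 32, 0], 0, 1], [[20, 32, 0], 0, 1], [[20, 32, 0], 0, 1], [[20, 32, 0], 0, 1], [[20, 32, 0], 0, 1], [[20, 32, 0], 0, 1], [[20, 32, 0], 0, 1], [[20, 32, 0], 0, 1], [[18, 30, 0], 0, 1], [[8, 18, -10], 0, 1], [[0, 0, -20], 0, 1], [[0, 0, -20], 0, 1], [[0, 0, -20], 0, 1], [[0, 0, 0], 0, 1]]}}

```text
clock: 14.35
position: [0.6456, 0.0395, 0.1358]
tool_rot: [3.14, 0.004, -0.166]
force: [0.8, -0.3, -0.2]
grip_width: 0.0277
finger_force: 29.8
```

```bash
python3 - <<'E'
from h import *
from workcell import bot,grab_frame
f=grab_frame('wrist'); s=grab_frame('scene'); o=bot.observe(); print(o['position'],o['force'],o['grip_width'],o['finger_force'])
a=cv2.resize(f['image'],(440,330)); b=cv2.resize(s['image'][60:360,140:460],(352,330))
cv2.imwrite('pics/w3.png',np.hstack([a,b])[:,:,::-1])
E
```

```text
[0.64720646 0.03979767 0.13855098] [ 0.44605259 -0.96037452  0.27721996] 0.02716891037984544 29.79757010936737
```

View pics/w3.png

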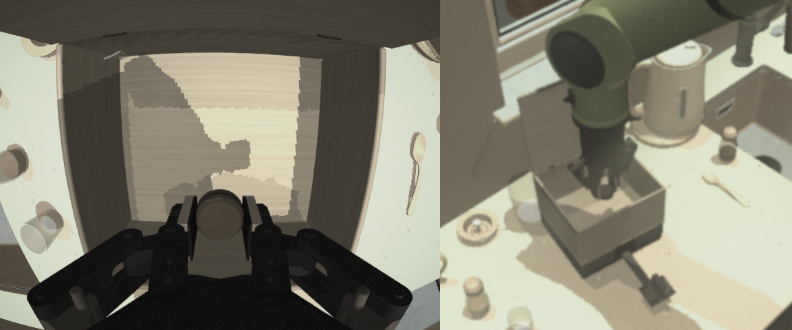

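The knob hangs between the fingers at (220,215), inside the bin opening and over its floor; the lid is upright behind.

{"api": "arm_command", "payload": {"commands": [[[0, 0, -10], 0, 1], [[0, 0, -10], 0, 1], [[0, 0, 0], 0, 1], [[0, 0, 0], 0, 0.2], [[0, 0, 0], 0, -0.1], [[0, 0, 0], 0, -0.1], [[0, 0, 15], 0, -0.1], [[0, 0, 35], 0, -0.1], [[0, 0, 40], 0, -0.1], [[-20, 3, 15], 0, -0.1], [[-30, 5, 0], 0, -0.1], [[-35, 6, 0], 0, -0.1], [[-35, 6, 0], 0, -0.1], [[-30, 5, 0], 0, -0.1], [[-27, 5, -20], 0, -0.1], [[0, 0, -30], 0, -0.1], [[0, 0, -20], 0, -0.1], [[0, 0, 0], 0, -0.1], [[0, 0, 0], 0, -0.1]]}}

```text
clock: 16.35
position: [0.4708, 0.0703, 0.154]
tool_rot: [-3.141, -0.001, -0.165]
force: [0.3, 0.2, 0.6]
grip_width: 0.0469
finger_force: 0.0
```

```bash
python3 - <<'E'
from h import *
from workcell import bot,grab_frame
f=grab_frame('wrist'); pickle.dump(f,open('w4.pkl','wb')); s=grab_frame('top'); o=bot.observe(); print(o['position'],o['force'],o['grip_width'],o['tool_rot'])
b=cv2.resize(s['image'][130:290,255:390],(300,355))
a=cv2.resize(f['image'][100:400,120:520],(473,355))
cv2.imwrite('pics/w4.png',np.hstack([a,b])[:,:,::-1])
E
```

```text
[0.47107812 0.07023844 0.1542712 ] [0.33643819 0.22495342 0.45297454] 0.047228322398116473 [-3.14097883e+00 -1.73488073e-03 -1.65553749e-01]
```

View pics/w4.png

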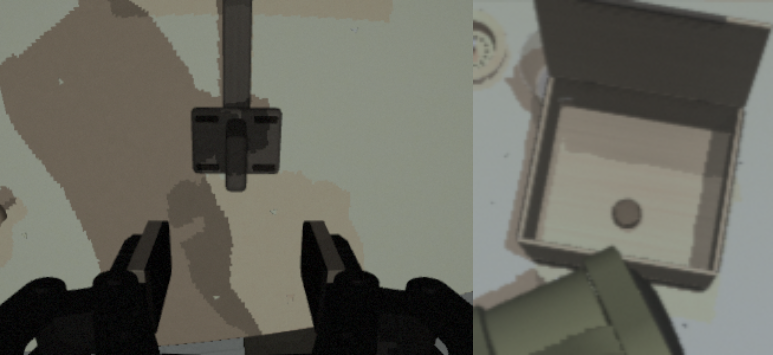

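The knob lies on the bin floor at (627,213) in the right panel, and the fin is centred between the fingers at (236,155) in the left panel.

{"api": "arm_command", "payload": {"commands": [[[0, 0, -20], 0, -0.1], [[0, 0, -25], 0, -0.1], [[0, 0, -25], 0, -0.1], [[0, 0, -20], 0, -0.1], [[0, 0, -12], 0, -0.1], [[0, 0, -8], 0, -0.1], [[0, 0, -4], 0, -0.1], [[0, 0, 0], 0, -0.1], [[0, 0, 0], 0, 0.2], [[0, 0, 0], 0, 0.5], [[0, 0, 0], 0, 0.7], [[0, 0, 0], 0, 1], [[0, 0, 0], 0, 1], [[0, 0, 0], 0, 1]], "newtons": 50}}

```text
clock: 17.85
position: [0.4705, 0.0701, 0.039]
tool_rot: [-3.141, -0.0, -0.166]
force: [0.4, -1.4, 3.7]
grip_width: 0.0114
finger_force: 51.1
```

{"api": "arm_command", "payload": {"commands": [[[0.1, 0, 0.5], 0, 1], [[0.1, 0, 0.5], 0, 1], [[0.1, 0, 0.5], 0, 1], [[0.1, 0, 0.5], 0, 1], [[0.1, 0, 0.5], 0, 1], [[0.1, 0, 0.5], 0, 1], [[0.1, 0, 0.5], 0, 1], [[0.1, 0, 0.5], 0, 1], [[0.1, 0, 0.5], 0, 1], [[0.1, 0, 0.5], 0, 1]]}}

```text
clock: 18.85
position: [0.4711, 0.0701, 0.0439]
tool_rot: [3.141, 0.0, -0.165]
force: [1.6, -1.7, -3.8]
grip_width: 0.0109
finger_force: 50.3
```

{"api": "arm_command", "payload": {"commands": [[[0.2, 0, 0.7], 0, 1], [[0.2, 0, 0.7], 0, 1], [[0.2, -0.1, 0.7], 0, 1], [[0.2, 0, 0.7], 0, 1], [[0.2, 0, 0.7], 0, 1], [[0.2, -0.1, 0.7], 0, 1], [[0.2, 0, 0.7], 0, 1]]}}

```text
clock: 19.55
position: [0.4723, 0.0699, 0.0488]
tool_rot: [3.141, 0.001, -0.165]
force: [-5.9, -1.3, -0.8]
grip_width: 0.0114
finger_force: 50.6
```

{"api": "arm_command", "payload": {"commands": [[[0.2, 0, 0.8], 0, 1], [[0.2, -0.1, 0.8], 0, 1], [[0.2, 0, 0.8], 0, 1], [[0.2, -0.1, 0.8], 0, 1], [[0.2, 0, 0.8], 0, 1], [[0.2, 0, 0.8], 0, 1], [[0.2, -0.1, 0.8], 0, 1], [[0.2, 0, 0.8], 0, 1], [[0.2, -0.1, 0.8], 0, 1], [[0.2, 0, 0.8], 0, 1]]}}

```text
clock: 20.55
position: [0.4745, 0.0695, 0.0569]
tool_rot: [3.141, 0.0, -0.165]
force: [-5.7, -0.1, 2.4]
grip_width: 0.0112
finger_force: 51.1
```

{"api": "arm_command", "payload": {"commands": [[[0.3, 0, 0.8], 0, 1], [[0.3, -0.1, 0.8], 0, 1], [[0.3, 0, 0.8], 0, 1], [[0.3, -0.1, 0.8], 0, 1], [[0.3, 0, 0.8], 0, 1], [[0.3, 0, 0.8], 0, 1], [[0.3, -0.1, 0.8], 0, 1], [[0.3, 0, 0.8], 0, 1], [[0.3, -0.1, 0.8], 0, 1], [[0.3, 0, 0.8], 0, 1]]}}

```text
clock: 21.55
position: [0.4773, 0.0691, 0.0649]
tool_rot: [3.141, 0.001, -0.165]
force: [-7.4, -1.1, 5.4]
grip_width: 0.011
finger_force: 51.7
```

{"api": "arm_command", "payload": {"commands": [[[0.3, 0, 0.8], 0, 1], [[0.3, -0.1, 0.8], 0, 1], [[0.3, 0, 0.8], 0, 1], [[0.3, -0.1, 0.8], 0, 1], [[0.3, 0, 0.8], 0, 1], [[0.3, 0, 0.8], 0, 1], [[0.3, -0.1, 0.8], 0, 1], [[0.3, 0, 0.8], 0, 1], [[0.3, -0.1, 0.8], 0, 1]]}}

```text
clock: 22.45
position: [0.4803, 0.0687, 0.0723]
tool_rot: [3.141, 0.0, -0.165]
force: [-7.1, -1.4, 6.1]
grip_width: 0.0108
finger_force: 52.1
```

{"api": "arm_command", "payload": {"commands": [[[0.2, 0, 0.5], 0, 1], [[0.2, 0, 0.5], 0, 1], [[0.1, 0, 0.4], 0, 1], [[0.1, 0, 0.4], 0, 1], [[0, 0, 0], 0, 1]]}}

```text
clock: 22.95
position: [0.4811, 0.0686, 0.0741]
tool_rot: [3.141, -0.0, -0.166]
force: [-4.5, -1.2, 6.5]
grip_width: 0.0114
finger_force: 52.2
```

```bash
python3 - <<'E'
from h import *
from workcell import bot,grab_frame
s=grab_frame('scene'); o=bot.observe(); print(o['position'],o['force'],o['grip_width'],o['clock'])
t=grab_frame('top')['image']; b=s['image']
cv2.imwrite('pics/s5.png',np.hstack([cv2.resize(b[160:330,200:370],(400,400)),cv2.resize(t[140:280,250:390],(400,400))])[:,:,::-1])
E
```

```text
[0.48109465 0.06857371 0.07410398] [-4.65837779 -1.98385813  6.28325273] 0.010965971475238593 23.0
```

View pics/s5.png

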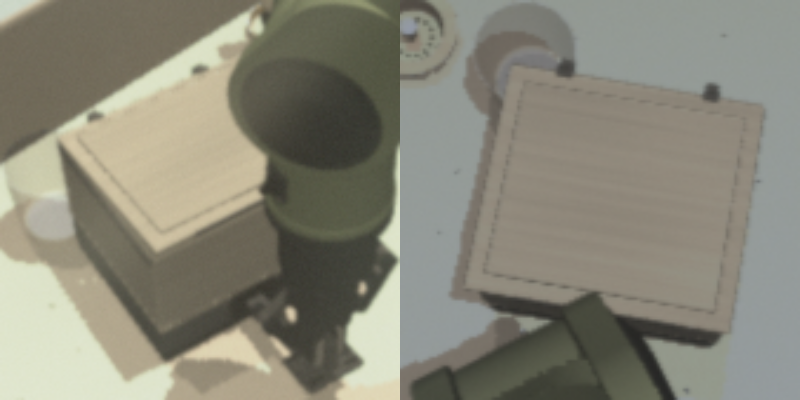

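The lid looks nearly shut in both views, with the force still pulling up about 6 N. I'll continue gently until that pull vanishes.

{"api": "arm_command", "payload": {"commands": [[[0.1, 0, 0.3], 0, 1], [[0.1, 0, 0.3], 0, 1], [[0.1, 0, 0.3], 0, 1], [[0.1, 0, 0.3], 0, 1], [[0, 0, 0], 0, 1]]}}

```text
clock: 23.55
position: [0.4817, 0.0685, 0.0754]
tool_rot: [3.141, -0.001, -0.166]
force: [-4.5, -2.2, 7.0]
grip_width: 0.011
finger_force: 52.3
```

{"api": "arm_command", "payload": {"commands": [[[0.1, 0, 0.3], 0, 1], [[0.1, 0, 0.3], 0, 1], [[0, 0, 0], 0, 1]]}}

```text
clock: 23.85
position: [0.4818, 0.0685, 0.0759]
tool_rot: [3.141, -0.001, -0.166]
force: [-4.1, -2.8, 5.9]
grip_width: 0.0107
finger_force: 52.2
```

{"api": "arm_command", "payload": {"commands": [[[0.1, 0, 0.3], 0, 1], [[0.1, 0, 0.3], 0, 1], [[0, 0, 0], 0, 1]]}}

```text
clock: 24.15
position: [0.4821, 0.0684, 0.0765]
tool_rot: [3.141, -0.001, -0.166]
force: [-3.4, -2.6, 5.2]
grip_width: 0.0112
finger_force: 52.2
```

{"api": "arm_command", "payload": {"commands": [[[0.1, 0, 0.3], 0, 1], [[0.1, 0, 0.3], 0, 1], [[0, 0, 0], 0, 1]]}}

```text
clock: 24.45
position: [0.4821, 0.0685, 0.0769]
tool_rot: [3.141, -0.0, -0.166]
force: [-1.9, -4.0, 2.2]
grip_width: 0.0112
finger_force: 51.8
```

{"api": "arm_command", "payload": {"commands": [[[0.1, 0, 0.3], 0, 1], [[0, 0, 0], 0, 1]]}}

```text
clock: 24.65
position: [0.4822, 0.0686, 0.0771]
tool_rot: [3.142, -0.0, -0.165]
force: [-1.7, -4.4, 1.0]
grip_width: 0.0109
finger_force: 51.7
```

{"api": "arm_command", "payload": {"commands": [[[0.1, 0, 0.3], 0, 1], [[0, 0, 0], 0, 1]]}}

```text
clock: 24.85
position: [0.4823, 0.0686, 0.0773]
tool_rot: [3.142, 0.0, -0.165]
force: [-0.8, -5.2, 0.1]
grip_width: 0.0108
finger_force: 51.5
```

{"api": "arm_command", "payload": {"commands": [[[0.1, 0, 0.3], 0, 1], [[0, 0, 0], 0, 1], [[0, 0, 0], 0, 1]], "newtons": 20}}

```text
clock: 25.15
position: [0.4823, 0.0686, 0.0776]
tool_rot: [3.142, 0.0, -0.165]
force: [-1.0, -5.7, -2.1]
grip_width: 0.0109
finger_force: 51.2
```

{"api": "arm_command", "payload": {"commands": [[[0, 0, 0], 0, 0.7], [[0, 0, 0], 0, 0.4], [[0, 0, 0], 0, 0.0], [[0, 0, 0], 0, -0.1], [[0, 0, 0], 0, -0.1], [[0, 0, 10], 0, -0.1], [[0, 0, 25], 0, -0.1], [[0, 0, 40], 0, -0.1], [[-10, -20, 40], 0, -0.1], [[-10, -40, 10], 0, -0.1], [[-10, -40, 0], 0, -0.1], [[-10, -40, 0], 0, -0.1], [[0, -40, 0], 0, -0.1], [[0, -40, 0], 0, -0.1], [[0, -40, 0], 0, -0.1], [[0, -30, 0], 0, -0.1], [[0, 0, 0], 0, -0.1], [[0, 0, 0], 0, -0.1]]}}

```text
clock: 26.95
position: [0.4422, -0.2214, 0.2031]
tool_rot: [-3.141, -0.0, -0.166]
force: [0.4, 0.5, 0.0]
grip_width: 0.0467
finger_force: 0.0
```

```bash
python3 - <<'E'
from h import *
from workcell import bot,grab_frame
s=grab_frame('scene')['image']; o=bot.observe(); print(o['position'],o['force'],o['clock'])
t=grab_frame('top')['image']
t0=pickle.load(open('top.pkl','rb'))['image']; s0=pickle.load(open('scene.pkl','rb'))['image']
d=lambda a,b:np.abs(a.astype(int)-b).max(2)
print('lid/pedal diff', d(t,t0)[160:315,265:380].mean(), 'scene',d(s,s0)[185:330,225:360].mean())
cv2.imwrite('pics/s6.png',np.hstack([cv2.resize(s[160:330,200:370],(400,400)),cv2.resize(t[120:340,170:500],(400,400))])[:,:,::-1])
E
```

```text
[ 0.44233051 -0.2206768   0.20308345] [0.06963614 0.85513946 0.50815421] 27.0
lid/pedal diff 12.457335203366059 scene 9.700332056194124
```

View pics/s6.png

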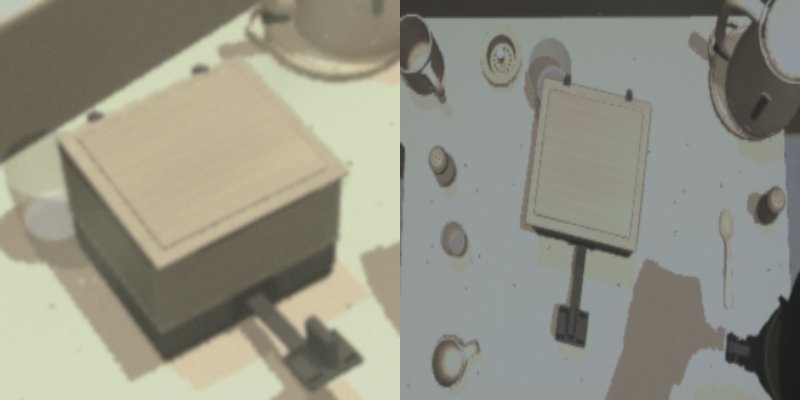

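The lid is shut with its front corner at (160,268) in the scene crop, the pedal is back up, and everything else is in place. I'm handing in.

```bash
python3 -c "
from workcell import ticket
print(ticket.job_done())"
```

```text
the job is handed in; nothing more can be done
None
```

I pressed the pedal to its stop with about 5 N and the lid stood open; the knob went into the bin, and I eased the pedal back up until the lid was shut. Nothing else looked moved in the last picture, and the job was handed in at about 27 s with the gripper clear.

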